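# Refit a cleaned gas hob

### The arm

A 6-joint arm with a two-finger parallel gripper is mounted at the origin on the work surface. World frame = base frame: x ahead of the robot, y to its left, z up, the work surface at z = 0. Lengths are in m, angles in rad, forces in N, time in s.
With the tool pointing down it reaches from about 0.325 to 0.875 m from the base axis. Payload 4.4 kg.
Tool frame: the origin (TCP) lies midway between the tips of the shut fingers; the grasp point (between the pads) lies 19 mm behind it; z points along the fingers, y is the direction in which the jaws open and shut (so a half turn about z gives the same grasp; the last joint's range is limited). The gripper opens to 85 mm and grips with 20 to 120 N. Pads are 22 mm wide; open, the fingers measure 114 mm over their backs; the gripper's body (76 mm by 85 mm) begins 54 mm behind the grasp point. The pads swing forward as they close: fully open they stand 13 mm farther back than shut.
Start: joints at [-1.468, 0.207, 1.542, -0, 1.393, -0.15], TCP at [0.144, -0.557, 0.231] pointing down, gripper open.
Joint ranges: [-2.73, 2.73], [-0.86, 2.22], [0.23, 2.46], [-1.11, 4.25], [0.08, 2.63], [-2.82, 2.82]. Speed limits (rad/s): [2.79, 2.79, 3.14, 3.14, 3.14, 3.14].

### API

Orientations are given as a unit quaternion [w, x, y, z].
In Python, from bench import monitor, get_image, camera_info, order gives the robot as it stands.
- The arm moves only by the shell command python3 -m crank 'ROWS'. ROWS is JSON, a list that holds one entry, the list of rows, each a list of 7 numbers: the shift along the world's x, y, z in m, then the turn, a rotation vector about the world's x, y, z in rad, then the opening, from 0 (shut) to 1 (fully open). In form: [[[dx, dy, dz, rx, ry, rz, fingers], ...]]. A call has 1 to 8 rows; each row shifts and turns the commanded pose from where the row before left it; what a row does not reach is not made up. A row lasts 1/10 s, in which the tool goes at most 50 mm and 8.59 degrees, less where a joint would pass 70% of its speed; a pose out of reach is approached as far as the arm can. A call with a gripper value outside its range is refused whole. The fingers move at their own pace and stop on an object; the grip force is fixed at half the most. Time passes only in rows, so rows that do not move let the fingers close. It gives the time, the measured TCP pose, the force and the opening at its end, in the units of the state.
- monitor.state(): the state, without advancing time (a new reading comes with each control period).
- get_image(name): name is "side" or "top" or "wrist"; returns (picture, depth): 420x560x3 uint8, red, green, blue; 420x560 float32, m along the optical axis (not along the pixel's ray), 0 where there is no reading.
- camera_info(name): a dict with "vertical_fov" (degrees; the focal length in pixels is half the picture's height over the tangent of half this angle, whatever the lens; pixels are square), "cx", "cy" (the principal point, pixels), "view" (4x4, takes a point from world to camera coordinates). Camera axes: x right, y down, z forward; pixel columns grow to the right and rows downward; lengths in m; the calibration is good to about 2 mm. A picture is of the moment at which its call begins: read the wrist's pose just before it. camera_info takes no time and is no camera call; for the wrist camera it gives the pose at the moment of the call.
- order.hand_in(): hands the job in, once; it reports no verdict.
The state is a dict: "clock": time; "qpos": joint angles; "dq": joint speeds; "effort": joint torques, N m; "position": TCP position; "ee_rot": TCP orientation; "contact_force": force on the tool from outside, world axes, zero at the start; "wrist_torque": the same for the moment, N m; "width": opening from 0.0 (shut) to 1.0 (fully open).
Only numpy, scipy, OpenCV 4.12 (cv2) and the standard library are available. Lean on these libraries where they do the work, as an engineer would, in place of code of your own. Each camera call takes 0.05 s, during which the arm holds its last target. There are 200 camera calls.

### The job

The gas hob has been cleaned; put its loose parts back. Lay each of the three black caps flat and centred on the burner of its own size, and set the loose ceramic heat tile down flat into the gap in the row of tiles in the grill bay, in line with its two neighbours and without shoving them out of place.

Things in the scene. Friction and masses are not known exactly. Their poses are not given: they have to be found in the camera images.
- cap_large: large burner cap: a loose black enamelled steel disc, 64 mm across and 18 mm thick (straight rim to 14 mm, then a 4 mm bevel), lying flat right side up on the table (height 0) at the start. Origin: centre of its underside; z up. Yaw does not matter.
- cap_medium: medium burner cap: a loose black enamelled steel disc, 50 mm across and 18 mm thick (straight rim to 14 mm, then a 4 mm bevel), lying flat right side up on the table (height 0) at the start. Origin: centre of its underside; z up. Yaw does not matter.
- cap_small: small burner cap: a loose black enamelled steel disc, 36 mm across and 18 mm thick (straight rim to 14 mm, then a 4 mm bevel), lying flat right side up on the table (height 0) at the start. Origin: centre of its underside; z up. Yaw does not matter.
- burner_large: large burner: fixed aluminium burner crown on the hob, round, its flat top 64 mm across (the same as its cap), with a skirt 16 mm wider and 6 to 10 mm high at its foot and dark gas slots round its side. Origin: centre of its underside on the hob's top face, 60 mm above the table; the flat top on which the cap lies is 24 mm above the origin. z up.
- burner_medium: medium burner: fixed aluminium burner crown on the hob, round, its flat top 50 mm across (the same as its cap), with a skirt 16 mm wider and 6 to 10 mm high at its foot and dark gas slots round its side. Origin: centre of its underside on the hob's top face, 60 mm above the table; the flat top on which the cap lies is 24 mm above the origin. z up.
- burner_small: small burner: fixed aluminium burner crown on the hob, round, its flat top 36 mm across (the same as its cap), with a skirt 16 mm wider and 6 to 10 mm high at its foot and dark gas slots round its side. Origin: centre of its underside on the hob's top face, 60 mm above the table; the flat top on which the cap lies is 24 mm above the origin. z up.
- tile: the loose ceramic heat tile, a beige block 60 long (x), 30 wide (y), 24 high (z) mm with three dark spots on top, about 85 g, lying flat on the table left of the hob (+y side) at the start. Origin: centre of its underside; x = long axis; either way round is the same. It can be gripped by its two short ends, which stay free in the gap.
- gap: the empty place in the row of heat tiles in the hob's grill bay: a strip of slotted steel, 60 mm (x) by 38 mm (y) free between the two neighbouring tiles. Origin: its centre on the hob's top face, 60 mm above the table, where the tile's underside must come. x = direction of the tile's long axis. At least 35 mm of free room for fingers past either end, then the bay's frame, 6 mm high.
- tile_left: ceramic heat tile that already lies in the grill bay, on the left side of the gap (loose, same size as tile, origin at the centre of its underside, long axis = its x, parallel to the gap's x within 2 degrees; centre 34 mm from the gap's centre towards the gap's +y). It is not to be shoved out of place.
- tile_right: ceramic heat tile that already lies in the grill bay, on the right side of the gap (loose, same size as tile, origin at the centre of its underside, long axis = its x, parallel to the gap's x within 2 degrees; centre 34 mm from the gap's centre towards the gap's -y). It is not to be shoved out of place.
Not all that is in view belongs to the job. Leave any blue look-alike of the cap_small alone. What is shaped like the cap_medium but pink is not meant.

How it is judged:
At the end, for the whole second after the job is handed in: Each cap lies flat on the burner of its own size, centred within 8 mm; the tile lies flat on the bay's floor in the gap, within 10 mm of its centre and 0.2 rad of its direction; both neighbouring tiles are within 10 mm of where they were; all is at rest and released (horizontal distance between cap_large and burner_large below 0.008 m and z of cap_large in the frame of burner_large between 0.021 and 0.027 m and angle between each of cap_large, cap_medium, cap_small, tile's own z axis and vertical below 0.08 rad and linear speed of each of cap_large, cap_medium, cap_small, tile, tile_left, tile_right below 0.02 m/s and horizontal distance between cap_medium and burner_medium below 0.008 m and z of cap_medium in the frame of burner_medium between 0.021 and 0.027 m and horizontal distance between cap_small and burner_small below 0.008 m and z of cap_small in the frame of burner_small between 0.021 and 0.027 m and horizontal distance between tile and gap below 0.01 m and z of tile in the frame of gap below 0.003 m and angle between the x axis of tile and the x axis of gap, either way round below 0.2 rad and distance of each of tile_left, tile_right from where it was at the start of the episode below 0.01 m); the robot touches nothing.
It fails at once if the heat tile on the left of the gap is shoved more than 10 mm (distance of tile_left from where it was at the start of the episode above 0.01 m).
It fails at once if the heat tile on the right of the gap is shoved more than 10 mm (distance of tile_right from where it was at the start of the episode above 0.01 m).
It also fails if it takes over 112 s, if anything falls off the work surface, if the arm or the gripper's body presses on something with over 40 N, if the wrist force passes 120 N, or if a joint passes its speed limit or range.

## Working session

There is one attempt and no reset: what is moved stays moved. The work goes in short steps, Python scripts to look and compute and a shell command to move; the robot and the scene stay as the last step left them, time stands still between calls to the robot, and variables do not carry over. Pictures are saved under pics/ and viewed, about 12 in all and at most 16, crops included, and the job is handed in when it is done.

```bash
mkdir -p pics; cat > h.py <<'E'
import numpy as np,cv2
from bench import monitor,get_image,camera_info,order
def cam(n):
    i=camera_info(n);f=210/np.tan(np.radians(i["vertical_fov"])/2);return f,i["cx"],i["cy"],np.array(i["view"])
def ray(c,u,v,z):
    f,cx,cy,V=c;R=V[:3,:3];o=-R.T@V[:3,3];d=R.T@np.array([(u-cx)/f,(v-cy)/f,1]);return o+d*(z-o[2])/d[2]
def proj(c,p):
    f,cx,cy,V=c;q=V[:3,:3]@np.array(p)+V[:3,3];return f*q[0]/q[2]+cx,f*q[1]/q[2]+cy
def shot(n,name):
    c=cam(n);im,d=get_image(n);cv2.imwrite(f"pics/{name}.png",im[...,::-1]);np.savez(f"pics/{name}.npz",im=im,d=d,f=c[0],cx=c[1],cy=c[2],V=c[3]);return c,im,d
def load(name):
    z=np.load(f"pics/{name}.npz");return (float(z["f"]),float(z["cx"]),float(z["cy"]),z["V"]),z["im"],z["d"]
def world(c,d):
    f,cx,cy,V=c;v,u=np.mgrid[:420,:560];p=np.stack([(u-cx)/f*d,(v-cy)/f*d,d],-1)-V[:3,3];return p@V[:3,:3]
E
python3 - <<'E'
from h import *
for n in("top","side"):
    c,im,d=shot(n,n+"0");print(n,c[:3],camera_info(n).keys(),(-c[3][:3,:3].T@c[3][:3,3]).round(3),c[3][:3,:3].round(2).tolist())
print(monitor.state())
E
```

```text
top (np.float64(477.25063949199813), 280.1255213051573, 210.79964123686662) dict_keys(['vertical_fov', 'cx', 'cy', 'view']) [0.414 0.029 1.076] [[-0.03, -1.0, 0.01], [-1.0, 0.03, -0.09], [0.09, -0.01, -1.0]]
side (np.float64(505.93717780715997), 284.2226829486365, 213.4607269513654) dict_keys(['vertical_fov', 'cx', 'cy', 'view']) [0.066 0.671 0.722] [[-0.83, -0.55, -0.0], [-0.35, 0.53, -0.77], [0.43, -0.64, -0.63]]
{'clock': 0.1, 'qpos': array([-1.46848598e+00,  2.07344065e-01,  1.54282330e+00, -5.42650186e-07,
        1.39348639e+00, -1.50486498e-01]), 'dq': array([ 0.00022511,  0.00021307, -0.0044267 ,  0.00022836,  0.00017458,
        0.00111339]), 'effort': array([-4.79603987e-04, -3.84091401e+01, -2.92547965e+01, -3.33907246e-04,
        4.87676109e-03, -1.61637598e-05]), 'position': array([ 0.1437408 , -0.5560388 ,  0.23023081]), 'ee_rot': array([-1.03026176e-03,  9.92021816e-01,  1.26062102e-01,  2.45547259e-05]), 'contact_force': array([-0.3771911 , -0.83948276, -1.13229725]), 'wrist_torque': array([-0.02216238,  0.01821021,  0.07644719]), 'width': 0.9963261570817034}
```

View pics/top0.png

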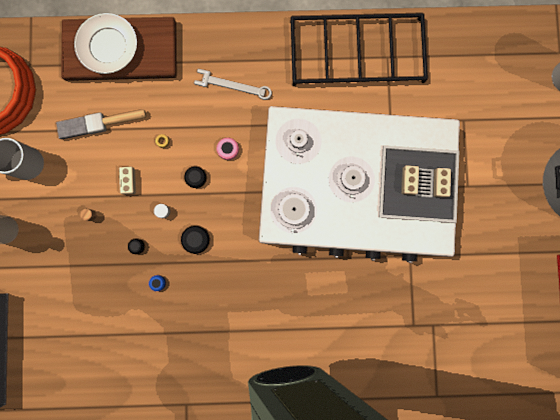

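View pics/side0.png

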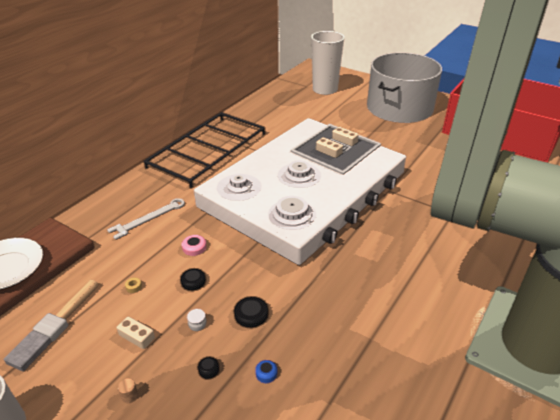

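Top view: the black caps are small (136,246), medium (195,177) and large (195,240). The look-alikes are blue (158,283) and pink (228,148). Burners: small (298,139), medium (352,178), large (294,209). The gap is at (426,181) and the loose tile at (126,180).

```bash
python3 - <<'E'
from h import *
def circ(P): 
    (x,y),r=cv2.minEnclosingCircle((P[:,:2]*1000).astype(np.float32)); return round(x,1),round(y,1),round(r,1),len(P)
S={"capL":(195,240,0),"capM":(195,177,0),"capS":(136,246,0),"bL":(294,209,1),"bM":(352,178,1),"bS":(298,139,1)}
r0={"L":32,"M":25,"S":18}
ct,it,dt=load("top0");cs,is_,ds=load("side0");W={"top":(world(ct,dt),it),"side":(world(cs,ds),is_)}
for k,(u,v,b) in S.items():
    zt=.084 if b else .018
    g=ray(ct,u,v,zt)
    for n,(w,im) in W.items():
        m=np.hypot(w[...,0]-g[0],w[...,1]-g[1])<.045
        m&=(abs(w[...,2]-zt)<(.004 if b else .006))
        P=w[m]
        print(k,n,circ(P), "mean",(P.mean(0)*1000).round(1))
# tiles: rectangles from colour + height in both views
for k,u,v,zt in(("tile",126,180,.024),("tl",411,180,.084),("tr",443,181,.084)):
    g=ray(ct,u,v,zt)
    for n,(w,im) in W.items():
        m=(np.hypot(w[...,0]-g[0],w[...,1]-g[1])<.045)&(abs(w[...,2]-zt)<.005)
        nn,lab,st,ce=cv2.connectedComponentsWithStats(m.astype(np.uint8))
        for j in range(1,nn):
            if st[j,4]>60:
                P=w[lab==j];r=cv2.minAreaRect((P[:,:2]*1000).astype(np.float32))
                print(k,n,[np.round(a,1) for a in r],st[j,4],"mean",(P.mean(0)*1000).round(1))
im=it[:,90:].copy()
crop=cv2.resize(it[110:310,90:260],None,fx=3,fy=3,interpolation=cv2.INTER_CUBIC);cv2.imwrite("pics/crop0.png",crop[...,::-1])
E
```

```text
capL top (447.8, 208.9, 31.7, 619) mean [447.7 208.6  16.5]
capL side (447.4, 211.2, 33.3, 804) mean [444.2 214.3  18.7]
capM top (588.2, 206.9, 24.7, 355) mean [588.1 206.5  16.6]
capM side (586.6, 209.9, 25.2, 417) mean [584.5 212.1  18.3]
capS top (436.4, 340.6, 17.7, 193) mean [436.4 340.   16.2]
capS side (434.8, 343.1, 18.2, 346) mean [433.6 344.6  18. ]
bL top (503.8, -10.1, 32.1, 697) mean [503.6 -10.3  83.4]
bL side (502.5, -7.5, 33.7, 527) mean [500.5  -5.2  85.3]
bM top (565.7, -137.3, 26.0, 428) mean [ 566.2 -136.8   83.4]
bM side (564.2, -134.8, 28.0, 254) mean [ 563.3 -132.5   85.3]
bS top (652.5, -25.5, 18.8, 219) mean [652.5 -25.   83.1]
bS side (650.5, -22.8, 19.1, 155) mean [649.9 -21.1  85. ]
tile top [array([584. , 358.4]), array([58.6, 29.8]), np.float64(2.3)] 337 mean [583.3 357.9  22.5]
tile side [array([583.1, 360.9]), array([62. , 30.6]), np.float64(2.6)] 532 mean [580.9 361.9  24.7]
tl top [array([ 559.1, -259. ]), array([30.4, 59.6]), np.float64(85.9)] 394 mean [ 558.7 -258.8   83.1]
tl side [array([ 557.6, -255.6]), array([32.1, 60. ]), np.float64(82.7)] 210 mean [ 555.4 -253.6   84.8]
tr top [array([ 551.8, -326.3]), array([30.2, 58.3]), np.float64(87.2)] 390 mean [ 551.4 -326.4   83.3]
tr side [array([ 549.5, -323.5]), array([34.1, 62.6]), np.float64(83.5)] 197 mean [ 548.1 -321.3   84.6]
```

View pics/crop0.png

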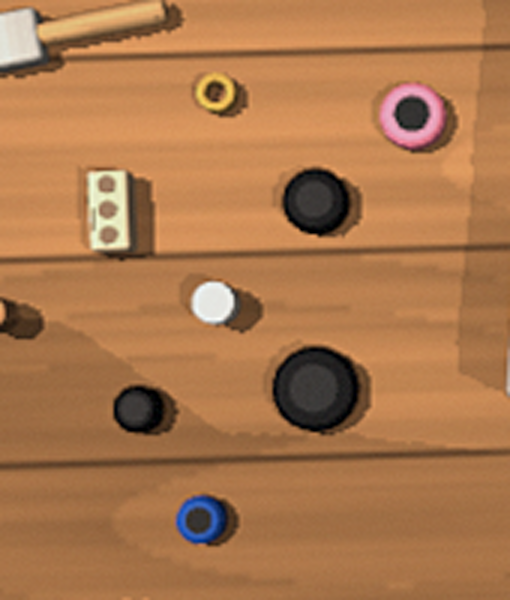

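The crop confirms three plain black discs. The blue and pink ones are coloured rings, so I'll leave them alone. I start with the large cap, with the jaws turned along x.

```bash
python3 -m crank '[[[0.036,0.034,0,0,0,0.136,1],[0.036,0.034,0,0,0,0.136,1],[0.036,0.034,0,0,0,0.136,1],[0.036,0.034,0,0,0,0.136,1],[0.036,0.034,0,0,0,0.136,1],[0.036,0.034,0,0,0,0.136,1],[0.036,0.034,0,0,0,0.136,1],[0.036,0.034,0,0,0,0.136,1]]]'
python3 -m crank '[[[0.002,0.049,0,0,0,0.136,1],[0.002,0.049,0,0,0,0.136,1],[0.002,0.049,0,0,0,0,1],[0.002,0.049,0,0,0,0,1],[0.002,0.049,0,0,0,0,1],[0.002,0.049,0,0,0,0,1],[0.002,0.049,0,0,0,0,1],[0.002,0.049,0,0,0,0,1]]]'
```

```text
clock: 0.9
position: [0.4327, -0.2829, 0.231]
ee_rot: [-0.0, 0.782, 0.623, -0.0]
contact_force: [1.1, -1.1, 0.1]
width: 1.002
clock: 1.7
position: [0.4472, 0.1092, 0.2311]
ee_rot: [0.0, 0.692, 0.722, -0.0]
contact_force: [1.1, 0.2, 0.2]
width: 0.999
```

```bash
python3 -m crank '[[[0,0.05,0,0,0,0,1],[0,0.05,0,0,0,0,1],[0,0,-0.04,0,0,0,1],[0,0,-0.04,0,0,0,1],[0,0,0,0,0,0,1]]]'
python3 - <<'E'
from h import *
print(monitor.state()["position"]);c,im,d=shot("wrist","w1")
for p in((.4476,.21,.018),(.5,.21,.018)):print(proj(c,p))
w=world(c,d);m=(np.hypot(w[...,0]-.4476,w[...,1]-.21)<.045)&(w[...,2]>.010)&(w[...,2]<.024)
P=w[m];print(len(P),P.mean(0)if len(P) else 0,cv2.minEnclosingCircle((P[:,:2]*1000).astype(np.float32)) if len(P) else 0)
E
```

```text
clock: 2.2
position: [0.4421, 0.2065, 0.1452]
ee_rot: [-0.004, 0.692, 0.722, -0.006]
contact_force: [0.1, -0.5, 0.2]
width: 1.002
[0.4420606  0.20645326 0.14520343]
(np.float64(284.2048778758871), np.float64(197.09588668894867))
(np.float64(352.45251909695094), np.float64(200.25254625885862))
5046 [0.44719167 0.21431768 0.01714458] ((447.3626403808594, 212.29132080078125), 31.88146209716797)
```

View pics/w1.png

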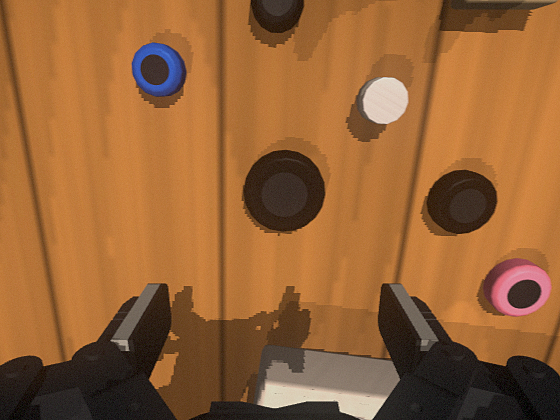

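The large cap is at (285,190), between the fingers along x and agreeing with the first measurement within 2 mm. I descend and grip.

```bash
python3 -m crank '[[[0.005,0.0045,-0.04,0,0,0,1],[0,0,-0.04,0,0,0,1],[0,0,-0.035,0,0,0,1],[0,0,-0.02,0,0,0,1],[0,0,-0.01,0,0,0,1],[0,0,0,0,0,0,1]]]'
```

```text
clock: 2.85
position: [0.4536, 0.2115, 0.0068]
ee_rot: [0.0, 0.692, 0.721, 0.0]
contact_force: [0.3, 0.3, 0.7]
width: 0.997
```

```bash
python3 -m crank '[[[-0.006,0,-0.01,0,0,0,1],[0,0,0,0,0,0,1],[0,0,0,0,0,0,0],[0,0,0,0,0,0,0],[0,0,0,0,0,0,0],[0,0,0,0,0,0,0],[0,0,0,0,0,0,0],[0,0,0,0,0,0,0]]]'
```

```text
clock: 3.65
position: [0.4476, 0.2121, -0.0021]
ee_rot: [0.0, 0.692, 0.722, 0.001]
contact_force: [-3.0, -0.8, 7.6]
width: 0.713
```

```bash
python3 -m crank '[[[0,0,0.02,0,0,0,0],[0,0,0.04,0,0,0,0],[0,0,0.04,0,0,0,0],[0,0,0.04,0,0,0,0],[0.015,-0.04,0.01,0,0,0,0],[0.015,-0.045,0,0,0,0,0],[0.015,-0.045,0,0,0,0,0],[0.01,-0.045,0,0,0,0,0]]]'
python3 -m crank '[[[0,-0.03,0,0,0,0,0],[0,-0.015,0,0,0,0,0],[0,0,0,0,0,0,0],[0,0,0,0,0,0,0],[0,0,0,0,0,0,0]]]'
```

```text
clock: 4.45
position: [0.5027, 0.0352, 0.1472]
ee_rot: [0.001, 0.692, 0.722, 0.001]
contact_force: [0.6, 0.1, -1.1]
width: 0.713
clock: 4.95
position: [0.5015, -0.0069, 0.1462]
ee_rot: [-0.0, 0.692, 0.722, 0.0]
contact_force: [-0.2, 0.3, -2.5]
width: 0.715
```

```bash
python3 - <<'E'
from h import *
c,im,d=shot("wrist","w2");s=monitor.state()["position"];print(s)
w=world(c,d)
for g,z0,z1 in(((s[0],s[1]),.155,.19),((.503,-.009),.079,.089)):
  m=(np.hypot(w[...,0]-g[0],w[...,1]-g[1])<.042)&(w[...,2]>z0)&(w[...,2]<z1)&(im.max(2)<70 if z0>.1 else True)
  P=w[m];print(len(P),P.mean(0),P[:,2].min(),cv2.minEnclosingCircle((P[:,:2]*1000).astype(np.float32)))
E
```

```text
[ 0.50156129 -0.00685312  0.14620498]
21084 [ 0.50126277 -0.00215214  0.16708554] 0.15500685734254482 ((501.30596923828125, -0.8709620237350464), 41.54940414428711)
3696 [0.5026098  0.0089822  0.08360743] 0.0790080752289501 ((502.8260803222656, -7.644955635070801), 33.053253173828125)
```

View pics/w2.png

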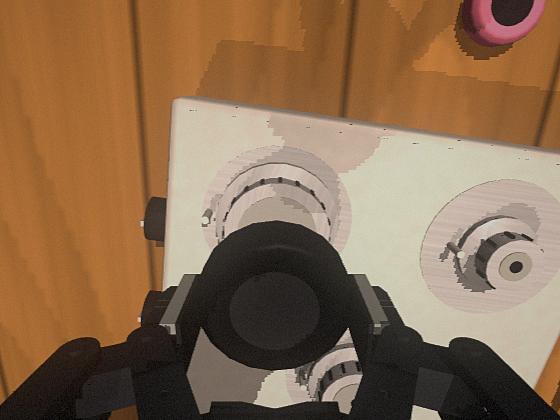

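The held cap is at (275,290), level between the pads, and the burner behind it is at (502.8,-7.6) mm, which agrees with the earlier values.

```bash
python3 -m crank '[[[0.0015,-0.001,-0.03,0,0,0,0],[0,0,-0.02,0,0,0,0],[0,0,-0.008,0,0,0,0],[0,0,-0.004,0,0,0,0],[0,0,0,0,0,0,0],[0,0,0,0,0,0,0]]]'
```

```text
clock: 5.6
position: [0.5043, -0.0092, 0.0853]
ee_rot: [0.001, 0.692, 0.722, 0.001]
contact_force: [0.3, 0.1, -2.5]
width: 0.716
```

```bash
python3 -m crank '[[[-0.001,0.001,-0.0025,0,0,0,0],[0,0,0,0,0,0,0],[0,0,0,0,0,0,0]]]'
```

```text
clock: 5.9
position: [0.5025, -0.0083, 0.0821]
ee_rot: [0.0, 0.692, 0.722, 0.0]
contact_force: [-1.1, -0.1, -1.4]
width: 0.716
```

```bash
python3 -m crank '[[[0,0,-0.0005,0,0,0,0],[0,0,0,0,0,0,1],[0,0,0,0,0,0,1],[0,0,0,0,0,0,1],[0,0,0.01,0,0,0,1],[0,0,0.03,0,0,0,1],[0,0,0.04,0,0,0,1],[0.02,0.045,0,0,0,0,1]]]'
```

```text
clock: 6.7
position: [0.5266, 0.0328, 0.1685]
ee_rot: [0.006, 0.695, 0.719, 0.003]
contact_force: [1.3, -0.8, 1.1]
width: 1.001
```

```bash
python3 -m crank '[[[0.016,0.043,0,0,0,0,1],[0.016,0.043,0,0,0,0,1],[0.016,0.043,0,0,0,0,1],[0.016,0.043,0,0,0,0,1],[0,0,-0.03,0,0,0,1],[0,0,-0.03,0,0,0,1],[0,0,-0.03,0,0,0,1],[0,0,0,0,0,0,1]]]'
python3 -m crank '[[[0,0,0,0,0,0,1]]]'
```

```text
clock: 7.5
position: [0.5821, 0.2081, 0.0667]
ee_rot: [-0.003, 0.692, 0.722, -0.004]
contact_force: [-0.6, 0.3, -0.1]
width: 1.001
clock: 7.6
position: [0.5862, 0.2088, 0.0716]
ee_rot: [-0.0, 0.692, 0.722, -0.0]
contact_force: [0.2, 0.2, 0.7]
width: 1.002
```

```bash
python3 - <<'E'
from h import *
c,im,d=shot("wrist","w3");print(monitor.state()["position"])
w=world(c,d)
m=(np.hypot(w[...,0]-.587,w[...,1]-.209)<.035)&(w[...,2]>.010)&(w[...,2]<.024)
P=w[m];print(len(P),P.mean(0),cv2.minEnclosingCircle((P[:,:2]*1000).astype(np.float32)))
c,im,d=shot("top","t1");w=world(c,d)
m=(np.hypot(w[...,0]-.503,w[...,1]+.009)<.045)&(w[...,2]>.095)&(w[...,2]<.107)
P=w[m];print(len(P),P.mean(0),cv2.minEnclosingCircle((P[:,:2]*1000).astype(np.float32)))
E
```

```text
[0.58751232 0.20891747 0.07301888]
5176 [0.587971   0.21250441 0.01695058] ((588.0881958007812, 210.0894012451172), 25.033536911010742)
728 [ 0.50263024 -0.01063119  0.10057483] ((502.7923278808594, -10.841351509094238), 31.68757438659668)
```

Large cap lies centred within about 1 mm. Now the medium cap.

```bash
python3 -m crank '[[[0.0005,0.001,-0.035,0,0,0,1],[0,0,-0.025,0,0,0,1],[0,0,-0.012,0,0,0,1],[0,0,0,0,0,0,1],[0,0,0,0,0,0,0],[0,0,0,0,0,0,0],[0,0,0,0,0,0,0],[0,0,0,0,0,0,0]]]'
python3 -m crank '[[[0,0,0,0,0,0,0],[0,0,0,0,0,0,0],[0,0,0,0,0,0,0]]]'
```

```text
clock: 8.5
position: [0.5889, 0.2102, 0.0019]
ee_rot: [0.001, 0.692, 0.722, 0.002]
contact_force: [-1.1, -0.2, 5.7]
width: 0.549
clock: 8.8
position: [0.5889, 0.2102, 0.0019]
ee_rot: [0.001, 0.692, 0.722, 0.002]
contact_force: [-0.7, -0.2, 6.1]
width: 0.549
```

```bash
python3 -m crank '[[[0,0,0.02,0,0,0,0],[0,0,0.045,0,0,0,0],[0,0,0.045,0,0,0,0],[-0.003,-0.03,0.035,0,0,0,0],[-0.003,-0.046,0,0,0,0,0],[-0.003,-0.046,0,0,0,0,0],[-0.003,-0.046,0,0,0,0,0],[-0.003,-0.046,0,0,0,0,0]]]'
python3 -m crank '[[[-0.003,-0.046,0,0,0,0,0],[-0.003,-0.046,0,0,0,0,0],[-0.003,-0.035,0,0,0,0,0],[0,-0.005,0,0,0,0,0],[0,0,-0.03,0,0,0,0],[0,0,-0.015,0,0,0,0],[0,0,0,0,0,0,0],[0,0,0,0,0,0,0]]]'
```

```text
clock: 9.6
position: [0.5715, -0.0058, 0.145]
ee_rot: [0.0, 0.692, 0.722, 0.0]
contact_force: [0.9, 0.5, -0.9]
width: 0.549
clock: 10.4
position: [0.5625, -0.1353, 0.099]
ee_rot: [-0.001, 0.692, 0.722, -0.0]
contact_force: [0.3, -0.1, -0.7]
width: 0.546
```

```bash
python3 -m crank '[[[0.002,0,-0.007,0,0,0,0],[0,0,-0.004,0,0,0,0],[0,0,0,0,0,0,0],[0,0,0,0,0,0,0]]]'
```

```text
clock: 10.8
position: [0.5649, -0.1361, 0.0884]
ee_rot: [0.0, 0.692, 0.722, 0.0]
contact_force: [-0.2, -0.2, -0.2]
width: 0.546
```

```bash
python3 -m crank '[[[0,0,-0.0025,0,0,0,0],[0,0,0,0,0,0,0],[0,0,0,0,0,0,1],[0,0,0,0,0,0,1],[0,0,0,0,0,0,1],[0,0,0.01,0,0,0,1],[0,0,0.03,0,0,0,1],[0,0,0.04,0,0,0,1]]]'
python3 -m crank '[[[-0.013,0.048,0,0,0,0,1],[-0.013,0.048,0,0,0,0,1],[-0.013,0.048,0,0,0,0,1],[-0.013,0.048,0,0,0,0,1],[-0.013,0.048,0,0,0,0,1],[-0.013,0.048,0,0,0,0,1],[-0.013,0.048,0,0,0,0,1],[-0.013,0.048,0,0,0,0,1]]]'
python3 -m crank '[[[-0.013,0.048,0,0,0,0,1],[-0.013,0.045,0,0,0,0,1],[0,0,-0.03,0,0,0,1],[0,0,-0.03,0,0,0,1],[0,0,-0.03,0,0,0,1],[0,0,0,0,0,0,1],[0,0,0,0,0,0,1],[0,0,0,0,0,0,1]]]'
python3 - <<'E'
from h import *
c,im,d=shot("wrist","w4");print(monitor.state()["position"])
w=world(c,d)
m=(np.hypot(w[...,0]-.436,w[...,1]-.342)<.028)&(w[...,2]>.010)&(w[...,2]<.024)
P=w[m];print(len(P),P.mean(0),cv2.minEnclosingCircle((P[:,:2]*1000).astype(np.float32)))
c,im,d=shot("top","t2");w=world(c,d)
m=(np.hypot(w[...,0]-.565,w[...,1]+.136)<.035)&(w[...,2]>.095)&(w[...,2]<.107)
P=w[m];print(len(P),P.mean(0),cv2.minEnclosingCircle((P[:,:2]*1000).astype(np.float32)))
E
```

```text
clock: 11.6
position: [0.563, -0.1356, 0.1649]
ee_rot: [-0.002, 0.692, 0.722, -0.001]
contact_force: [0.5, -0.4, 1.8]
width: 1.001
clock: 12.4
position: [0.4604, 0.2497, 0.167]
ee_rot: [0.0, 0.692, 0.722, 0.001]
contact_force: [0.8, 0.5, -0.6]
width: 1.004
clock: 13.2
position: [0.4365, 0.3416, 0.0781]
ee_rot: [0.001, 0.692, 0.722, 0.002]
contact_force: [0.1, 0.5, 0.7]
width: 1.0
[0.43665807 0.34162375 0.0782562 ]
2541 [0.43572102 0.34587229 0.01666435] ((435.8373107910156, 343.8558654785156), 17.86766242980957)
443 [ 0.56485086 -0.13816897  0.10035292] ((565.0913696289062, -138.54205322265625), 25.035959243774414)
```

Medium is within about 1.5 mm. Small cap next.

```bash
python3 -m crank '[[[-0.001,0.001,-0.035,0,0,0,1],[0,0,-0.025,0,0,0,1],[0,0,-0.0135,0,0,0,1],[0,0,0,0,0,0,1],[0,0,0,0,0,0,0],[0,0,0,0,0,0,0],[0,0,0,0,0,0,0],[0,0,0,0,0,0,0]]]'
python3 -m crank '[[[0,0,0,0,0,0,0],[0,0,0,0,0,0,0],[0,0,0,0,0,0,0]]]'
```

```text
clock: 14.1
position: [0.4351, 0.3426, 0.0041]
ee_rot: [0.0, 0.692, 0.722, 0.002]
contact_force: [1.6, -1.1, 0.6]
width: 0.383
clock: 14.4
position: [0.4351, 0.3425, 0.004]
ee_rot: [0.0, 0.692, 0.722, 0.001]
contact_force: [-0.9, -0.6, 5.8]
width: 0.384
```

```bash
python3 -m crank '[[[0,0,0.02,0,0,0,0],[0,0,0.045,0,0,0,0],[0,0,0.045,0,0,0,0],[0,0,0.035,0,0,0,0],[0.024,-0.0408,0,0,0,0,0],[0.024,-0.0408,0,0,0,0,0],[0.024,-0.0408,0,0,0,0,0],[0.024,-0.0408,0,0,0,0,0]]]'
python3 -m crank '[[[0.024,-0.0408,0,0,0,0,0],[0.024,-0.0408,0,0,0,0,0],[0.024,-0.0408,0,0,0,0,0],[0.024,-0.0408,0,0,0,0,0],[0.024,-0.0408,0,0,0,0,0],[0,0,-0.03,0,0,0,0],[0,0,-0.015,0,0,0,0],[0,0,0,0,0,0,0]]]'
python3 -m crank '[[[0,0,0,0,0,0,0],[0,0,0,0,0,0,0]]]'
```

```text
clock: 15.2
position: [0.5303, 0.1772, 0.1477]
ee_rot: [0.0, 0.692, 0.722, 0.0]
contact_force: [-0.7, 1.0, -0.7]
width: 0.381
clock: 16.0
position: [0.6461, -0.0245, 0.098]
ee_rot: [-0.004, 0.692, 0.722, -0.002]
contact_force: [-1.2, -0.2, -1.0]
width: 0.383
clock: 16.2
position: [0.6503, -0.0244, 0.1036]
ee_rot: [0.001, 0.692, 0.722, 0.001]
contact_force: [0.6, -0.7, -0.1]
width: 0.383
```

```bash
python3 -m crank '[[[0.0005,0,-0.009,0,0,0,0],[0,0,-0.004,0,0,0,0],[0,0,0,0,0,0,0],[0,0,0,0,0,0,0]]]'
```

```text
clock: 16.6
position: [0.6501, -0.0253, 0.0891]
ee_rot: [-0.0, 0.692, 0.722, -0.0]
contact_force: [-0.1, 0.5, -0.4]
width: 0.38
```

```bash
python3 -m crank '[[[0.001,0.0005,-0.0015,0,0,0,0],[0,0,0,0,0,0,0],[0,0,0,0,0,0,1],[0,0,0,0,0,0,1],[0,0,0,0,0,0,1],[0,0,0.01,0,0,0,1],[0,0,0.03,0,0,0,1],[0,0,0.04,0,0,0,1]]]'
python3 -m crank '[[[-0.0085,0.048,0,0,0,0,1],[-0.0085,0.048,0,0,0,0,1],[-0.0085,0.048,0,0,0,0,1],[-0.0085,0.048,0,0,0,0,1],[-0.0085,0.048,0,0,0,0,1],[-0.0085,0.048,0,0,0,0,1],[-0.0085,0.048,0,0,0,0,1],[-0.0085,0.048,0,0,0,0,1]]]'
python3 -m crank '[[[0,0,-0.03,0,0,0,1],[0,0,-0.03,0,0,0,1],[0,0,-0.03,0,0,0,1],[0,0,0,0,0,0,1],[0,0,0,0,0,0,1],[0,0,0,0,0,0,1]]]'
python3 - <<'E'
from h import *
c,im,d=shot("wrist","w5");print(monitor.state()["position"],monitor.state()["ee_rot"])
w=world(c,d)
m=(np.hypot(w[...,0]-.583,w[...,1]-.36)<.05)&(w[...,2]>.019)&(w[...,2]<.030)
P=w[m];print(len(P),P.mean(0),cv2.minAreaRect((P[:,:2]*1000).astype(np.float32)))
c,im,d=shot("top","t3");w=world(c,d)
m=(np.hypot(w[...,0]-.651,w[...,1]+.025)<.035)&(w[...,2]>.095)&(w[...,2]<.107)
P=w[m];print(len(P),P.mean(0),cv2.minEnclosingCircle((P[:,:2]*1000).astype(np.float32)))
# bay/hob direction: hob outline at z .06, tiles by mask
m=((abs(w[...,2]-.06)<.004)&(w[...,1]<.1)&(w[...,0]>.3)).astype(np.uint8)
n,l,s,_=cv2.connectedComponentsWithStats(m);P=w[l==1+s[1:,4].argmax()];print("hob",cv2.minAreaRect((P[:,:2]*1000).astype(np.float32)))
cv2.imwrite("pics/bay.png",cv2.resize(im[140:230,370:470],None,fx=6,fy=6,interpolation=cv2.INTER_CUBIC)[...,::-1])
E
```

```text
clock: 17.4
position: [0.6494, -0.0246, 0.1665]
ee_rot: [-0.002, 0.692, 0.722, -0.002]
contact_force: [0.4, -0.8, 0.1]
width: 1.001
clock: 18.2
position: [0.583, 0.3611, 0.169]
ee_rot: [0.0, 0.692, 0.722, 0.001]
contact_force: [0.8, 0.6, 1.0]
width: 1.003
clock: 18.8
position: [0.5851, 0.3597, 0.0806]
ee_rot: [0.001, 0.692, 0.722, 0.002]
contact_force: [-0.1, -0.0, 0.0]
width: 1.001
[0.58531453 0.35976831 0.08091221] [0.00093025 0.69221052 0.72169116 0.0023673 ]
4759 [0.58346622 0.36318434 0.0233741 ] ((583.4930419921875, 362.1936950683594), (60.06089401245117, 29.48617172241211), 2.186910390853882)
220 [ 0.65098475 -0.02595896  0.10015254] ((651.6614379882812, -26.059635162353516), 17.769285202026367)
hob ((564.052734375, -156.52687072753906), (418.1177062988281, 298.6555480957031), 84.3419418334961)
```

View pics/bay.png

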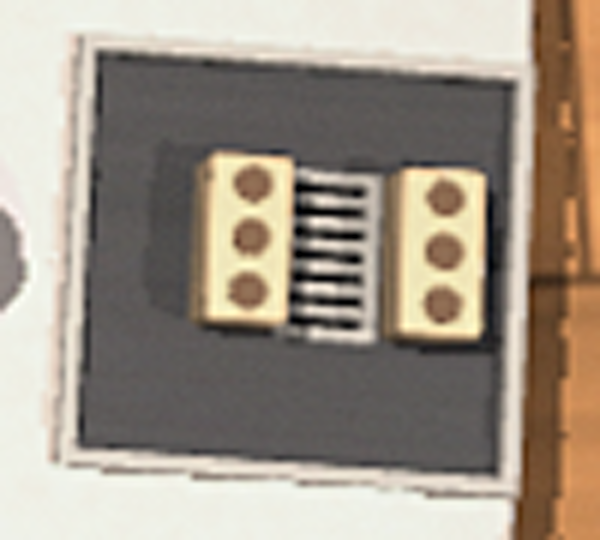

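Crop: tiles at either side of the slotted gap, their long axes and the hob turned about −5.7° (hob fit agrees). The small cap is within 1 mm of its burner. Now the tile.

```bash
python3 -m crank '[[[-0.0018,0.001,-0.035,0,0,0,1],[0,0,-0.025,0,0,0,1],[0,0,-0.019,0,0,0,1],[0,0,0,0,0,0,1],[0,0,0,0,0,0,1],[0,0,0,0,0,0,0],[0,0,0,0,0,0,0],[0,0,0,0,0,0,0]]]'
python3 -m crank '[[[0,0,0,0,0,0,0],[0,0,0,0,0,0,0],[0,0,0,0,0,0,0]]]'
```

```text
clock: 19.7
position: [0.5835, 0.361, 0.0014]
ee_rot: [0.001, 0.692, 0.722, 0.002]
contact_force: [-0.6, 0.6, 3.9]
width: 0.688
clock: 20.0
position: [0.5834, 0.3609, 0.0014]
ee_rot: [0.001, 0.692, 0.722, 0.002]
contact_force: [0.0, 1.1, 5.7]
width: 0.688
```

```bash
python3 -m crank '[[[0,0,0.02,0,0,0,0],[0,0,0.045,0,0,0,0],[0,0,0.045,0,0,0,0],[0,0,0.04,0,0,0,0],[-0.002,-0.046,0,0,0,-0.02,0],[-0.002,-0.046,0,0,0,-0.02,0],[-0.002,-0.046,0,0,0,-0.02,0],[-0.002,-0.046,0,0,0,-0.02,0]]]'
python3 -m crank '[[[-0.002,-0.046,0,0,0,-0.02,0],[-0.002,-0.046,0,0,0,-0.02,0],[-0.002,-0.046,0,0,0,-0.021,0],[-0.002,-0.046,0,0,0,0,0],[-0.002,-0.046,0,0,0,0,0],[-0.002,-0.046,0,0,0,0,0],[-0.002,-0.046,0,0,0,0,0],[-0.002,-0.046,0,0,0,0,0]]]'
python3 -m crank '[[[-0.002,-0.046,0,0,0,0,0],[-0.002,-0.046,0,0,0,0,0],[0,-0.008,0,0,0,0,0],[0,0,0,0,0,0,0],[0,0,0,0,0,0,0],[0,0,0,0,0,0,0]]]'
python3 - <<'E'
from h import *
c,im,d=shot("wrist","w6");s=monitor.state();print(s["position"],s["ee_rot"])
w=world(c,d)
for k,g in (("tl",(.5584,-.2575)),("tr",(.5507,-.325))):
  m=((np.hypot(w[...,0]-g[0],w[...,1]-g[1])<.045)&(w[...,2]>.079)&(w[...,2]<.089)).astype(np.uint8)
  n,l,st,_=cv2.connectedComponentsWithStats(m)
  for j in range(1,n):
    if st[j,4]>300:
      P=w[l==j];print(k,len(P),P.mean(0),cv2.minAreaRect((P[:,:2]*1000).astype(np.float32)))
m=(np.hypot(w[...,0]-s["position"][0],w[...,1]-s["position"][1])<.05)&(w[...,2]>.14)&(im.min(2)>100)
P=w[m];print("held",len(P),np.median(P,0),cv2.minAreaRect((P[:,:2]*1000).astype(np.float32)))
E
```

```text
clock: 20.8
position: [0.5728, 0.1745, 0.1488]
ee_rot: [0.0, 0.72, 0.694, -0.0]
contact_force: [0.4, 0.1, -1.0]
width: 0.688
clock: 21.6
position: [0.5568, -0.1936, 0.1488]
ee_rot: [-0.0, 0.741, 0.671, 0.0]
contact_force: [1.4, -0.1, -0.3]
width: 0.686
clock: 22.2
position: [0.5535, -0.29, 0.1485]
ee_rot: [-0.001, 0.741, 0.672, 0.0]
contact_force: [-0.3, -0.3, -0.7]
width: 0.686
[ 0.55364617 -0.28999572  0.14862602] [-4.48618240e-04  7.40494172e-01  6.72062627e-01  6.97888570e-05]
tl 5130 [ 0.55840617 -0.25640653  0.08340763] ((558.265869140625, -257.5285949707031), (30.62926483154297, 60.13505172729492), 84.63428497314453)
held 6114 [ 0.55266817 -0.28315256  0.17057271] ((557.337646484375, -289.2785949707031), (29.036540985107422, 78.65838623046875), 85.13822174072266)
```

View pics/w6.png

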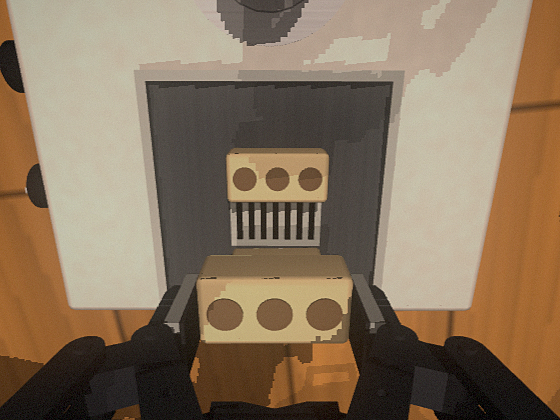

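The wrist view shows the tile held level above the bay at (275,300), parallel to the left neighbour at (278,177), with the gap strip between. I lower in two stages.

```bash
python3 -m crank '[[[0.001,-0.0012,-0.03,0,0,0,0],[0,0,-0.015,0,0,0,0],[0,0,-0.01,0,0,0,0],[0,0,0,0,0,0,0],[0,0,0,0,0,0,0],[0,0,0,0,0,0,0]]]'
```

```text
clock: 22.85
position: [0.5553, -0.2936, 0.095]
ee_rot: [0.001, 0.741, 0.671, 0.0]
contact_force: [-0.1, 0.7, -0.6]
width: 0.686
```

```bash
python3 -m crank '[[[-0.0008,0.002,0,0,0,0,0],[0,0,0,0,0,0,0],[0,0,0,0,0,0,0],[0,0,0,0,0,0,0]]]'
```

```text
clock: 23.25
position: [0.5538, -0.2913, 0.094]
ee_rot: [0.0, 0.741, 0.671, 0.0]
contact_force: [0.9, -0.0, -0.3]
width: 0.686
```

```bash
python3 -m crank '[[[0,0,-0.01,0,0,0,0],[0,0,-0.01,0,0,0,0],[0,0,-0.005,0,0,0,0],[0,0,-0.003,0,0,0,0],[0,0,0,0,0,0,0],[0,0,0,0,0,0,0],[0,0,0,0,0,0,0]]]'
```

```text
clock: 23.95
position: [0.5541, -0.2914, 0.0663]
ee_rot: [0.0, 0.741, 0.671, 0.0]
contact_force: [-0.7, -0.4, -0.8]
width: 0.685
```

```bash
python3 -m crank '[[[0,0,-0.003,0,0,0,0],[0,0,-0.0015,0,0,0,0],[0,0,0,0,0,0,0],[0,0,0,0,0,0,0]]]'
```

```text
clock: 24.35
position: [0.5538, -0.2912, 0.0614]
ee_rot: [0.0, 0.741, 0.671, 0.0]
contact_force: [0.2, 0.3, -0.4]
width: 0.689
```

```bash
python3 -m crank '[[[0,0,-0.001,0,0,0,0],[0,0,0,0,0,0,0]]]'
python3 -m crank '[[[0,0,0,0,0,0,1],[0,0,0,0,0,0,1],[0,0,0,0,0,0,1],[0,0,0.01,0,0,0,1],[0,0,0.03,0,0,0,1],[0,0,0.045,0,0,0,1],[0,0,0.045,0,0,0,1],[-0.02,-0.04,0.02,0,0,0,1]]]'
python3 -m crank '[[[-0.05,0,0.01,0,0,0,1],[-0.05,0,0.01,0,0,0,1],[-0.05,0,0,0,0,0,1],[-0.05,0,0,0,0,0,1],[-0.03,-0.03,0,0,0,0,1],[0,0,0,0,0,0,1],[0,0,0,0,0,0,1],[0,0,0,0,0,0,1]]]'
python3 - <<'E'
from h import *
for n in("top","side"):
  c,im,d=shot(n,n+"9");w=world(c,d)
  for k,g,z in(("tile",(.5545,-.2912),.084),("tl",(.558,-.257),.084),("tr",(.551,-.325),.084),):
    m=((np.hypot(w[...,0]-g[0],w[...,1]-g[1])<.045)&(abs(w[...,2]-z)<.005)).astype(np.uint8)
    # cut to the tile's own strip
    yy=(w[...,1]-g[1])*.995+(w[...,0]-g[0])*.099
    m[abs(yy)>.0168]=0
    P=w[m>0];print(n,k,len(P),(np.median(P,0)*1000).round(1),(P[:,2].std()*1000).round(2),cv2.minAreaRect((P[:,:2]*1000).astype(np.float32)))
  for k,g in(("L",(.503,-.009)),("M",(.565,-.137)),("S",(.6515,-.025))):
    r={"L":.04,"M":.033,"S":.026}[k]
    m=(np.hypot(w[...,0]-g[0],w[...,1]-g[1])<r)&(abs(w[...,2]-.102)<.006);P=w[m];print(n,k,len(P),cv2.minEnclosingCircle((P[:,:2]*1000).astype(np.float32)))
a=cv2.resize(cv2.imread("pics/top9.png")[95:265,250:470],(792,612))[:600]
cv2.imwrite("pics/end_top.png",a)
cv2.imwrite("pics/end_side.png",cv2.resize(cv2.imread("pics/side9.png")[110:260,190:410],(792,540)))
E
```

```text
clock: 24.55
position: [0.5538, -0.2913, 0.0614]
ee_rot: [0.0, 0.741, 0.671, -0.0]
contact_force: [-2.1, -0.0, 3.8]
width: 0.687
clock: 25.35
position: [0.538, -0.329, 0.2169]
ee_rot: [0.004, 0.739, 0.674, 0.002]
contact_force: [0.9, -0.9, 0.5]
width: 0.997
clock: 26.15
position: [0.3063, -0.3611, 0.2304]
ee_rot: [0.0, 0.741, 0.671, 0.0]
contact_force: [0.7, -0.2, 0.6]
width: 0.998
top tile 398 [ 554.  -292.    83.1] 1.81 ((554.8212280273438, -292.2401428222656), (30.54248046875, 60.18686294555664), 84.36617279052734)
top tl 393 [ 558.6 -258.8   83.1] 1.74 ((559.0233154296875, -258.9831848144531), (29.703933715820312, 60.4451904296875), 84.67318725585938)
top tr 385 [ 551.1 -325.9   83.5] 1.81 ((552.1300659179688, -326.4152526855469), (30.401700973510742, 59.20601272583008), 84.82713317871094)
top L 714 ((502.88104248046875, -10.662527084350586), 31.63064956665039)
top M 435 ((565.5218505859375, -138.7366943359375), 24.728174209594727)
top S 211 ((651.15234375, -25.702550888061523), 17.757993698120117)
side tile 185 [ 550.2 -287.3   85.2] 1.91 ((553.3291015625, -291.1041259765625), (33.117523193359375, 60.931182861328125), 84.05039978027344)
side tl 205 [ 554.9 -252.8   85.2] 2.17 ((556.90234375, -256.20245361328125), (32.1614990234375, 60.19126510620117), 83.54132080078125)
side tr 180 [ 547.8 -321.    85.4] 1.88 ((549.3759155273438, -324.92535400390625), (31.825300216674805, 59.793251037597656), 86.04218292236328)
side L 513 ((500.9578552246094, -7.988790512084961), 32.07331466674805)
side M 250 ((564.7584228515625, -135.55447387695312), 25.632762908935547)
side S 142 ((648.7355346679688, -21.972299575805664), 17.01885986328125)
```

View pics/end_top.png

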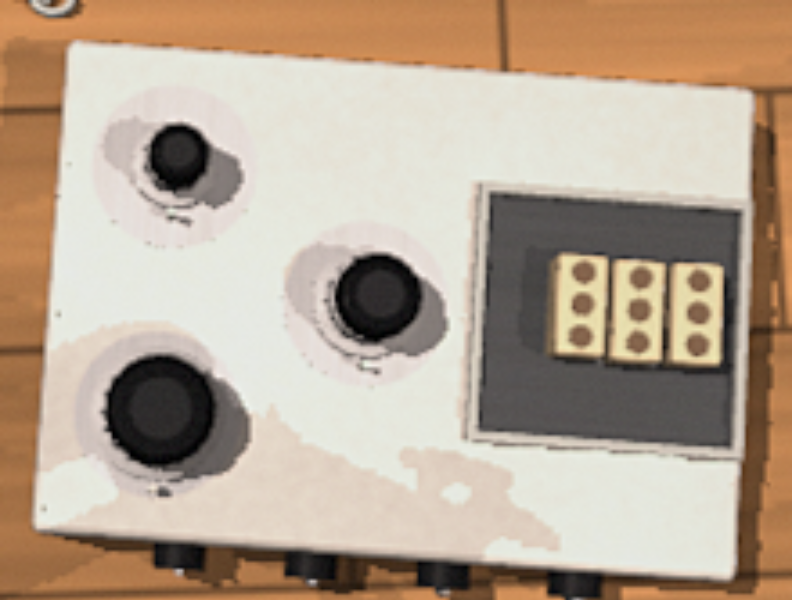

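View pics/end_side.png

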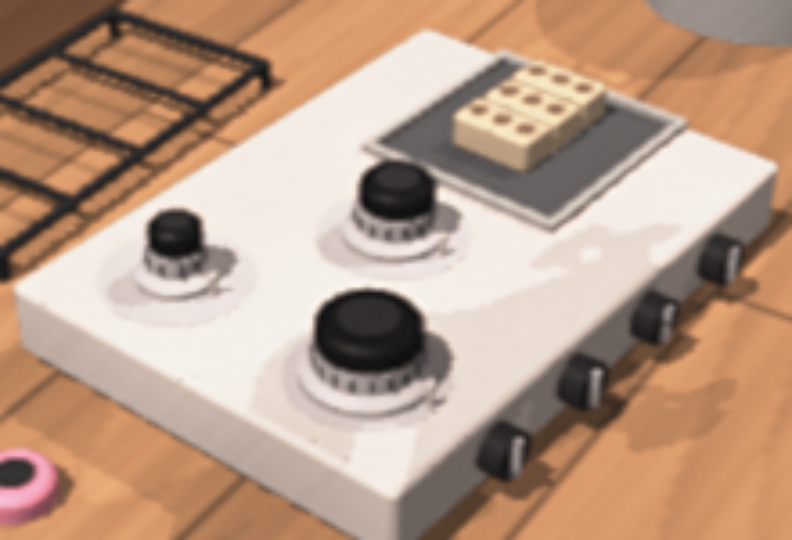

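Both views show each cap flat and centred on its burner, and the three tiles level and in line. The neighbours have not moved, within about 1.5 mm of measuring noise, and the gripper is clear. Handing in.

```bash
python3 -c "
from bench import order
print(order.hand_in())"
```

```text
the job is handed in; nothing more can be done
None
```

I put the three black caps on the burners of their own size and set the loose tile into the gap, then handed the job in at about 26 s of the 112 s allowed. I left the blue and pink look-alikes alone. The hand-in itself gives no verdict.

Last checks, from the top and side cameras after the gripper had moved clear:

| Part | Measured result | Limit |
|---|---|---|
| Each cap from its burner's centre | within about 2 mm | 8 mm |
| Tile from the gap's centre | about 1 mm | 10 mm |
| Tile from the hob's direction | within 1° | 0.2 rad (about 11°) |
| Each neighbouring tile from where it was | within about 1.5 mm, which is measuring noise | 10 mm |

All caps and tiles looked flat and level. The two cameras disagree with each other by about 2–3 mm in absolute position, which is roughly their calibration error. The side view put the small cap about 2 mm from its burner and the top view 1–2 mm. No check failed.

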